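Set the wax pan under the demonstration camera and lock the camera at its height mark

ROBOT

A 6-joint arm with a two-finger parallel gripper is mounted at the origin on the work surface. World frame = base frame: x ahead of the robot, y to its left, z up, the work surface at z = 0. Lengths are in m, angles in rad, forces in N, time in s.
With the tool pointing down it reaches from about 0.275 to 0.875 m from the base axis. Payload 12.5 kg.
Tool frame: the origin (TCP) lies at the very end of the fingers, on their centre line; the grasp point (between the pads) lies 19 mm behind it; z points along the fingers, y is the line along which they close (so a half turn about z gives the same grasp; the last joint's range is limited). The gripper opens to 85 mm and grips with 20 to 120 N. Pads are 22 mm wide; open, the fingers measure 114 mm over their backs; the gripper's body (76 mm by 85 mm) begins 54 mm behind the grasp point. The pads swing forward as they close: fully open they stand 13 mm farther back than shut.
Start: joints at [-0.085, 0.351, 1.652, -0, 1.139, -0.085], TCP at [0.55, 0, 0.231] pointing down, gripper open.
Joint ranges: [-2.75, 2.75], [-0.79, 2.1], [0.01, 2.65], [-1.57, 4.71], [0.07, 3.14], [-2.87, 2.87]. Speed limits (rad/s): [2.22, 2.22, 2.79, 3.14, 3.14, 3.14].

INTERFACE

Orientations are given as a unit quaternion [w, x, y, z].
In Python, from rig import * gives the robot as it stands. The module is installed in compiled form; this text tells all that it offers.
- The arm moves only by the tool jog_arm, never from a script. Its arguments are lists of equal length, an entry for each row: "hand": the opening, from 0 (shut) to 1 (fully open); "translation": the shift along the world's x, y, z as a fraction of full scale, a list of three; "twist": the turn about the world's z as a fraction of full scale. A call has 1 to 8 rows; each row is the pose to reach, as a shift and turn from the pose commanded when the call began, turning the shorter way round; what a row does not reach only later rows make up. Full scale, the value 1, is 0.25 m for a shift and 180 degrees for a turn. A row lasts 1/8 s, in which the tool goes at most 62.5 mm and 10.7 degrees, less where a joint would pass 70% of its speed; a pose out of reach is approached as far as the arm can. A call with a number of a shift or a turn outside -1 to 1 is refused whole. A call with a gripper value outside its range is refused whole. The fingers move at their own pace and stop on an object; "grip_force" is the grip in N (left out, the last holds). Time passes only in rows, so rows that repeat a pose let the fingers close. It gives the time, the measured TCP pose, the force, the opening and the grip force at its end, in the units of the state.
- observe(): the state, without advancing time (a new reading comes with each control period).
- capture(name): name is "scene" or "side" or "wrist"; returns the picture (400x640x3 uint8, red, green, blue); there is no depth.
- camera_model(name): a dict with "fx", "fy", "cx", "cy" (pixels), "extrinsics" (4x4, takes a point from world to camera coordinates). Camera axes: x right, y down, z forward; pixel columns grow to the right and rows downward; lengths in m; the calibration is good to about 2 mm. A picture is of the moment at which its call begins: read the wrist's pose just before it. camera_model takes no time and is no camera call; for the wrist camera it gives the pose at the moment of the call.
- finish_job(): hands the job in; it is judged then, once.
The state is a dict: "time": time; "q": joint angles; "joint_velocities": joint speeds; "effort": joint torques, N m; "ee_pos": TCP position; "tool_rot": TCP orientation; "ft_force": force on the tool from outside, world axes, zero at the start; "ft_torque": the same for the moment, N m; "grip_width": finger opening in m; "grip_force": force on a finger pad.
Only numpy, scipy, OpenCV 4.12 (cv2) and the standard library are available. Lean on these libraries where they do the work, as an engineer would, in place of code of your own. Each camera call takes 0.05 s, during which the arm holds its last target. There are 200 camera calls.

TASK

Set up for the wax demonstration: slide the saucepan across the glass hob, keeping it flat on the glass, from its left ring to the middle of the right ring (the one under the overhead camera) and let go of it. Then take hold of the camera carriage by its open cam lever, raise it until the carriage's top edge is level with the lower edge of the tape band on the column, and while holding it at that height swing the lever fully shut against the side of the carriage. Finish while still gripping the lever, with the carriage at the mark: do not let go, and leave everything else on the bench as it is.

Things in the scene. Friction and masses are not known exactly. Their poses are not given: they have to be found in the camera images.
- pan: Steel saucepan, 150 mm across, 65 mm high, 0.4 to 0.8 kg, on the hob. Origin: centre of its underside; z up. Its straight black handle runs along the pan's own -x from 90 to 215 mm from its centre: 20 mm wide, 16 mm thick, its middle 50 mm above the pan's base. It starts on the left ring, handle roughly towards the robot
- pan_grip (a point): Point in the middle of the pan's handle, 155 mm from the pan's centre along its -x axis, 50 mm above its base: a good place to pinch the handle from above
- hob: Fixed portable double hob, 280 mm deep (x) and 520 mm wide (y), black flat glass top 65 mm above the bench, with two printed rings 172 mm across, side by side. Origin: under its middle, on the bench
- ring_left (a point): Centre of the hob's left (+y) ring, on the glass: where the pan starts
- ring_right (a point): Centre of the hob's right (-y) ring, on the glass, below the camera: where the pan must go
- stand: Fixed camera stand to the right (-y) of the hob: flat steel foot 180 x 220 x 12 mm and an upright black column 28 mm across, top 390 mm above the bench. Origin: on the bench, on the column's axis; z up, y along the camera arm. A fixed stop collar on the column ends 150 mm above the bench
- carriage (a joint): Height of the sliding carriage above the stop collar, 0 (starts here) to 0.165 m. Aluminium block 50 x 50 x 60 mm round the column; an arm along the stand's +y carries the camera 190 mm from the column. Carriage, camera and lever weigh 0.45 to 0.7 kg together. With the lever open the carriage slides back down when nothing holds it
- carriage_top (a point): Centre of the carriage's top edge, on the column's axis, 60 mm above the carriage's underside. It moves with the carriage
- tape_band: Band of paper tape round the column, 12 mm high: the height mark. Origin: on the column's axis at the LOWER edge of the band, 60 to 100 mm above where the carriage's top starts
- cam_lever (a joint): Angle of the cam lever on the carriage's -y side about its upright hinge: 0 = fully shut, along the carriage's side, pointing along the stand's -x (to the robot); 1.57 = open, along the stand's -y; it closes clockwise seen from above. Starts at 1.2 to 1.55 and stays where it is left. Its cam rubs on the column in the last 0.5 rad, then clamps the carriage; closing takes under 10 N at the grip
- lever_hinge (a point): Hinge axis of the cam lever, on the carriage 27.5 mm to the stand's -y of the column's axis, at the lever's mid height. It moves up and down with the carriage
- lever_grip (a point): Grip point on the lever's broad end, mid height: 105 mm from the hinge along the lever, 10 mm off the hinge line on its outer side (when shut: -105 mm in the stand's x, -10 mm in its y from the hinge). The end is a black upright-sided bar 14 mm thick, 24 mm high, from 75 to 125 mm from the hinge; pinch it from above across its thickness and turn the grip along with the lever
- dye_tin: Bystander: small tin 32 mm across, 55 mm high, at the back edge of the glass between the rings. Leave it alone
- wax_can: Bystander: steel can 72 mm across, 90 mm high, left of the hob. Leave it alone
- brush: Bystander: paint brush lying on the bench to the right of the stand's foot. Leave it alone
- tape_roll: Bystander: roll of tape 90 mm across, 24 mm high, lying in front of the stand's foot. Leave it alone
- water_bottle: Bystander: white bottle 68 mm across, 190 mm high, behind the hob. Leave it alone
- glue_bottle: Bystander: yellow bottle 48 mm across, 140 mm high, behind the stand. Leave it alone
- mug: Bystander: white mug 80 mm across, 90 mm high, behind the hob. Leave it alone

How it is judged:
On the way, in this order (a step that is already met when the one before it is completed fails the run):
1. the pan stands on the right ring, still and let go (horizontal distance between pan and ring_right below 0.018 m and linear speed of pan below 0.02 m/s and contact force between the fingers and pan below 0.1 N), for 0.2 s.
2. the carriage is held at the tape mark by its lever, lever still open (z of carriage_top in the frame of tape_band between -0.006 and 0.006 m and value of joint cam_lever above 0.7 rad and contact force between the fingers and cam_lever above 3 N), for 0.2 s.
3. the lever is shut with the carriage held at the mark (z of carriage_top in the frame of tape_band between -0.006 and 0.006 m and value of joint cam_lever below 0.12 rad and contact force between the fingers and cam_lever above 3 N), for 0.2 s.
At the end, for the whole second after the job is handed in: The pan stands flat on the glass with its centre within 18 mm of the right ring's centre; the carriage's top edge is within 6 mm of the tape band's lower edge; the lever is shut to within 0.12 rad; and the fingers still grip the lever (more than 3 N), all through the last second (all of step 3 and horizontal distance between pan and ring_right below 0.018 m and z of pan in the frame of hob below 0.07 m and angle between pan's own z axis and vertical below 0.05 rad and linear speed of pan below 0.02 m/s); the arm keeps its last pose, push and grip.
It fails at once if the pan is lifted off the glass (more than 10 mm) or tipped (z of pan in the frame of hob above 0.075 m or angle between pan's own z axis and vertical above 0.12 rad).
It fails at once if the lever is swung shut with the carriage away from the mark (more than 12 mm) (value of joint cam_lever below 0.5 rad and not (z of carriage_top in the frame of tape_band between -0.012 and 0.012 m)).
It fails at once if a bystander is moved by more than 30 mm or knocked over (distance of any of dye_tin, wax_can, brush, tape_roll, water_bottle, glue_bottle, mug from where it was at the start of the episode above 0.03 m or angle between any of dye_tin, wax_can, tape_roll, water_bottle, glue_bottle, mug's own z axis and vertical above 0.4 rad).
It also fails if it takes over 61 s, if anything falls off the work surface, if the arm or the gripper's body presses on something with over 40 N, if the wrist force passes 120 N, or if a joint passes its speed limit or range.

## Working session

There is one attempt and no reset: what is moved stays moved. The work goes in short steps, Python scripts to look and compute and a tool call to move; the robot and the scene stay as the last step left them, time stands still between calls to the robot, and variables do not carry over. Pictures are saved under pics/ and viewed, at most 10 in all, crops included, and the job is handed in when it is done.

Besides the shell and the picture viewer there is one more tool, called after "Request:" as name([rows], argument=value, ...), one row to a line, values as JSON. jog_arm: Moves the arm, as the interface text tells. Its arguments: {"type":"object","properties":{"hand":{"type":"array"},"translation":{"type":"array"},"twist":{"type":"array"},"grip_force":{"type":"number"}},"required":["hand","translation","twist"]}

```bash
mkdir -p pics; cat > h.py <<'E'
from rig import *
import numpy as np, cv2
def ray(cm,u,v):
    E=np.array(cm["extrinsics"]);R=E[:3,:3];t=E[:3,3]
    o=-R.T@t; d=R.T@np.array([(u-cm["cx"])/cm["fx"],(v-cm["cy"])/cm["fy"],1]); return o,d
def onz(cm,u,v,z):
    o,d=ray(cm,u,v); return o+d*(z-o[2])/d[2]
def proj(cm,p):
    E=np.array(cm["extrinsics"]);c=E[:3,:3]@np.array(p)+E[:3,3]
    return cm["fx"]*c[0]/c[2]+cm["cx"],cm["fy"]*c[1]/c[2]+cm["cy"]
def tri(a,b):
    (o1,d1),(o2,d2)=a,b
    A=np.stack([d1,-d2],1);s=np.linalg.lstsq(A,o2-o1,rcond=None)[0]
    p,q=o1+s[0]*d1,o2+s[1]*d2
    return (p+q)/2,np.linalg.norm(p-q)
E
python3 - <<'E'
from h import *
for n in ("scene","side"):
    im=capture(n); cv2.imwrite(f"pics/{n}0.png",cv2.resize(im[...,::-1],(800,500),interpolation=cv2.INTER_CUBIC)); cv2.imwrite(f"{n}_raw.png",im[...,::-1])
    c=camera_model(n); E=np.array(c["extrinsics"]); print(n,c["fx"],c["cx"],c["cy"],(-E[:3,:3].T@E[:3,3]).round(3),E[2,:3].round(2))
s=observe(); print(s)
E
```

```text
scene 477.2097008666732 325.05969175770804 194.4572377411911 [1.065 0.878 0.983] [-0.4  -0.65 -0.65]
side 396.89191654895626 319.54743852683254 206.24922164533575 [ 0.243 -0.773  0.769] [ 0.31  0.78 -0.54]
{'time': 0.1, 'q': array([-8.45958974e-02,  3.51208163e-01,  1.65232980e+00,  1.28517359e-05,
        1.13911177e+00, -8.46023031e-02]), 'joint_velocities': array([-0.00203933, -0.00179923, -0.00240401, -0.00097504,  0.00186019,
        0.00012842]), 'effort': array([ 7.48983075e-04, -5.06837368e+01, -2.91875267e+01, -4.43532826e-05,
        2.64409253e-03,  5.99887670e-06]), 'ee_pos': array([5.49712845e-01, 5.52852004e-05, 2.30809639e-01]), 'tool_rot': array([-4.07737374e-04,  7.07106321e-01,  7.07107044e-01, -3.36355678e-04]), 'ft_force': array([ 0.19764347,  0.37488914, -0.17952756]), 'ft_torque': array([-0.0202264 ,  0.041785  ,  0.02623509]), 'grip_force': 0.0, 'grip_width': 0.08539629664204922}
```

View pics/scene0.png

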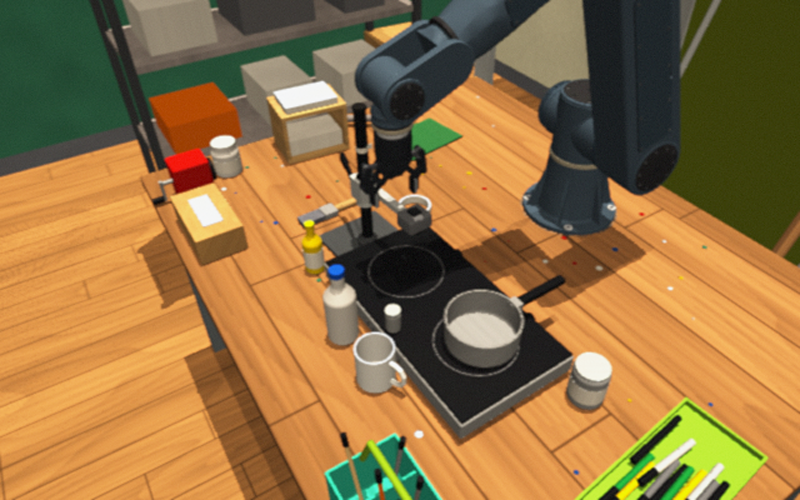

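View pics/side0.png

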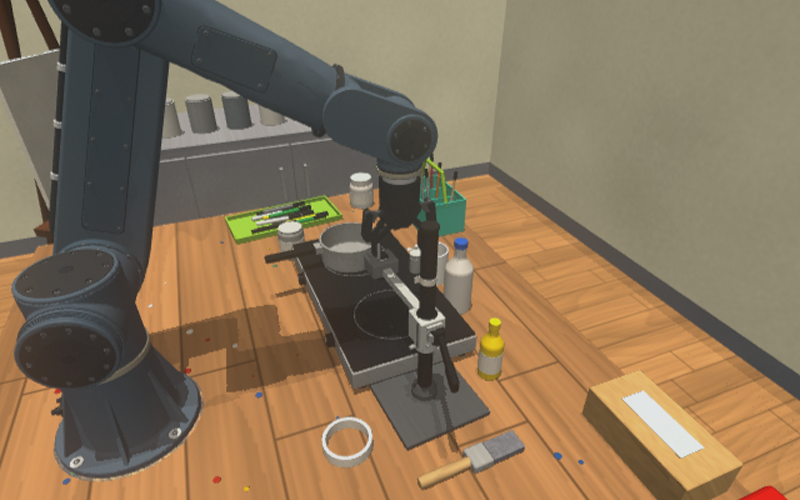

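The scene view shows the pan near (483,325), its handle end near (562,284), and the right ring near (405,270). The side view shows the carriage near (428,325), the lever running to (453,385), and the tape near (427,282). I'll crop both for precise pixels.

```bash
python3 - <<'E'
import cv2
def crop(n,x,y,w,h,s,o):
    im=cv2.imread(f"{n}_raw.png")[y:y+h,x:x+w]; im=cv2.convertScaleAbs(im,alpha=1.5,beta=15)
    im=cv2.resize(im,None,fx=s,fy=s,interpolation=cv2.INTER_CUBIC)
    for k in range(0,w,20): cv2.putText(im,str(x+k),(k*s,10),0,.35,(0,255,255),1); cv2.line(im,(k*s,12),(k*s,h*s),(0,120,120),1)
    for k in range(0,h,20): cv2.putText(im,str(y+k),(0,k*s+4),0,.35,(0,255,255),1); cv2.line(im,(24,k*s),(w*s,k*s),(0,120,120),1)
    cv2.imwrite(o,im)
crop("scene",260,190,200,150,4,"pics/s1.png")
crop("side",230,160,160,120,5,"pics/d1.png")
crop("side",290,170,120,150,4,"pics/d2.png")
E
```

```text
(no output)
```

View pics/s1.png

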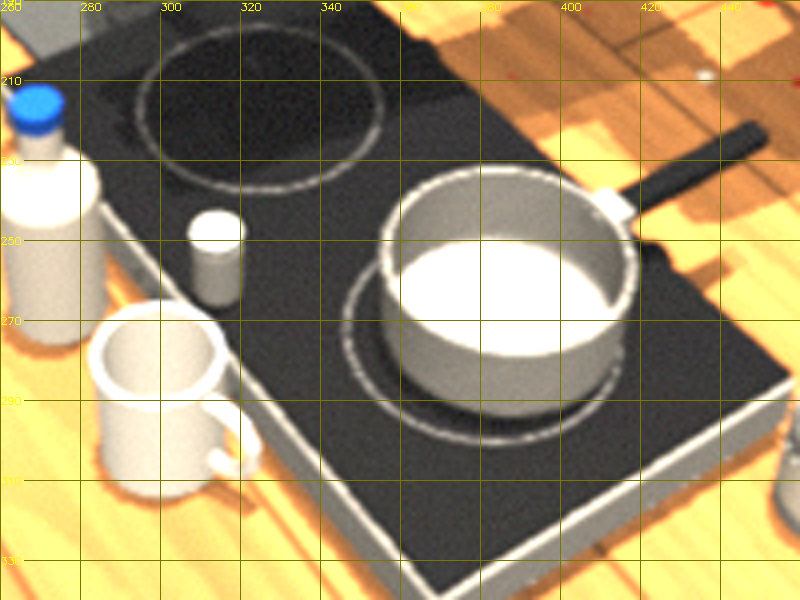

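View pics/d2.png

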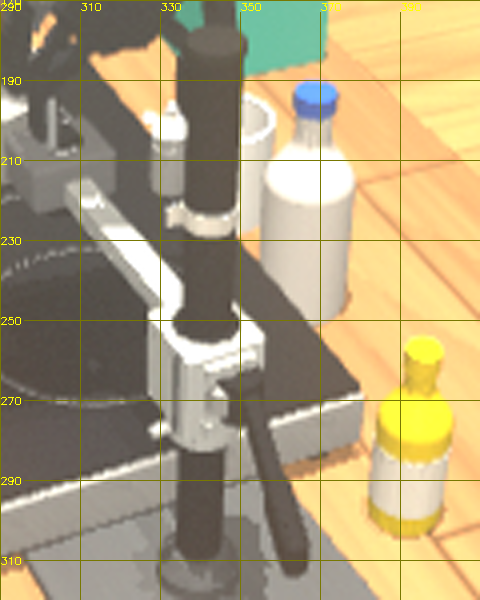

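The crops give these positions in crop pixels. The right-ring ellipse spans x 137–383 and y 25–192. The pan rim spans x 380–638 and y 165–355, and the handle runs (640,205)→(762,133). In the side crop, the column top is at (211,42), the tape's lower edge at (210,236), the carriage top at about (207,325) and the lever end at (293,565).

```bash
python3 - <<'E'
from h import *
from scipy.optimize import least_squares as ls
cs,cd=camera_model("scene"),camera_model("side")
S=lambda x,y:(260+x/4-.4,190+y/4-.4)
D=lambda x,y:(290+x/4-.4,170+y/4-.4)
def circ(pts,z,r):
    P=np.array([onz(cs,*S(*p),z)[:2] for p in pts])
    f=ls(lambda c:np.hypot(*(P-c[:2]).T)-c[2],[*P.mean(0),r]); return f.x,np.abs(f.fun).max()
print("ring",circ([(137,108),(383,108),(265,25),(262,192),(170,52),(350,50),(350,163)],.065,.086))
print("ringL",circ([(345,320),(372,270),(375,393),(440,430),(500,442),(575,422),(620,360)],.065,.086))
print("pan",circ([(380,245),(637,265),(500,165),(560,178),(620,220),(510,355),(620,318),(430,330),(410,195)],.13,.075))
for p in [(645,203),(762,133)]: print("handle",onz(cs,*S(*p),.119))
for p in [(438,598),(795,375),(105,205),(370,0)]: print("hob",onz(cs,*S(*p),.065))
print("colTop side",onz(cd,*D(211,42),.39),"scene",onz(cs,288,84,.39))
print("arm dir",onz(cd,*D(88,190),.2),onz(cd,*D(170,285),.2))
print("carr top corners",[onz(cd,*D(*p),.21)[:2].round(3) for p in [(150,312),(263,325),(205,362)]])
print("lever end/hinge",onz(cd,*D(290,555),.165),onz(cd,*D(240,375),.18))
print("foot corners side",[onz(cd,u/1.25,v/1.25,.012)[:2].round(3) for u,v in [(490,412),(412,446),(372,388)]])
print("tape_roll",onz(cd,347/1.25,438/1.25,.024))
xy=onz(cd,*D(211,42),.39)[:2]
for z in (.15,.21,.27,.28,.29,.3,.31): print(z,[ (round((u-290+.4)*4),round((v-170+.4)*4)) for u,v in [proj(cd,[*xy,z])]])
E
```

```text
ring (array([0.54473241, 0.03708248, 0.08652268]), np.float64(0.0008002345559987162))
ringL (array([0.53762262, 0.28744738, 0.08514466]), np.float64(0.0017622582501068962))
pan (array([0.52741104, 0.29127193, 0.07690625]), np.float64(0.0007415469019406845))
handle [0.42092097 0.29440827 0.119     ]
handle [0.3149882  0.28723402 0.119     ]
hob [0.67445555 0.42573135 0.065     ]
hob [0.40023572 0.41780758 0.065     ]
hob [0.68447007 0.06484428 0.065     ]
hob [ 0.41391703 -0.01523047  0.065     ]
colTop side [ 0.5379265  -0.15692665  0.39      ] scene [ 0.53776012 -0.14989499  0.39      ]
arm dir [0.53304925 0.00579199 0.2       ] [ 0.54227468 -0.10356305  0.2       ]
carr top corners [array([ 0.517, -0.134]), array([ 0.57 , -0.168]), array([ 0.528, -0.184])]
lever end/hinge [ 0.52889365 -0.28690537  0.165     ] [ 0.55653012 -0.16981677  0.18      ]
foot corners side [array([ 0.637, -0.25 ]), array([ 0.47 , -0.263]), array([ 0.449, -0.109])]
tape_roll [ 0.36604032 -0.21302378  0.024     ]
0.15 [(199, 409)]
0.21 [(202, 328)]
0.27 [(204, 240)]
0.28 [(205, 224)]
0.29 [(205, 209)]
0.3 [(206, 193)]
0.31 [(207, 177)]
```

Request:
jog_arm([
  [-0.08,0.1,0],
  [-0.16,0.2,0],
  [-0.25,0.33,0],
  [-0.34,0.46,0],
  [-0.43,0.6,0],
  [-0.52,0.73,0],
  [-0.6,0.83,0],
  [-0.65,0.9,0],
], hand=[0.6,0.6,0.6,0.6,0.6,0.6,0.6,0.6], twist=[-0.05,-0.1,-0.15,-0.2,-0.26,-0.32,-0.38,-0.43], grip_force=80)

```text
time: 1.1
ee_pos: [0.3864, 0.2259, 0.2311]
tool_rot: [0.0, 0.994, 0.107, -0.0]
ft_force: [-0.2, -0.7, -0.1]
grip_width: 0.0511
grip_force: 0.0
```

Request:
jog_arm([
  [-0.03,0.12,0],
  [-0.06,0.25,0],
  [-0.06,0.25,-0.1],
  [-0.06,0.25,-0.22],
  [-0.06,0.25,-0.34],
  [-0.06,0.25,-0.44],
  [-0.06,0.25,-0.53],
  [-0.06,0.25,-0.53],
], hand=[0.6,0.6,0.6,0.6,0.6,0.6,0.6,0.6], twist=[-0.035,-0.064,-0.064,-0.064,-0.064,-0.064,-0.064,-0.064])

```text
time: 2.1
ee_pos: [0.3716, 0.287, 0.0976]
tool_rot: [0.001, 1.0, 0.009, -0.001]
ft_force: [1.0, 0.4, 1.2]
grip_width: 0.0512
grip_force: 0.0
```

Request:
jog_arm([
  [0,0,0],
  [0,0,0],
  [0,0,0],
  [0,0,0],
  [0,0,0],
  [0,0,0],
], hand=[0,0,0,0,0,0], twist=[0,0,0,0,0,0])

```text
time: 2.85
ee_pos: [0.3726, 0.2876, 0.0993]
tool_rot: [-0.0, 1.0, 0.009, 0.0]
ft_force: [-2.1, -1.7, 6.4]
grip_width: 0.0188
grip_force: 79.1
```

Request:
jog_arm([
  [0,-0.02,0.004],
  [0,-0.06,0.004],
  [0,-0.12,0.004],
  [0.01,-0.19,0.004],
  [0.01,-0.26,0.004],
  [0.02,-0.33,0.004],
  [0.02,-0.4,0.004],
  [0.03,-0.46,0.004],
], hand=[0,0,0,0,0,0,0,0], twist=[0,0,0,0,0,0,0,0])

```text
time: 3.85
ee_pos: [0.3799, 0.1713, 0.0999]
tool_rot: [-0.0, 1.0, 0.009, -0.0]
ft_force: [-1.0, 5.4, 2.0]
grip_width: 0.0185
grip_force: 78.8
```

Request:
jog_arm([
  [0.0,-0.07,0],
  [0.01,-0.15,0],
  [0.01,-0.24,0],
  [0.02,-0.33,0],
  [0.03,-0.41,0],
  [0.03,-0.48,0],
  [0.04,-0.53,0],
  [0.04,-0.55,0],
], hand=[0,0,0,0,0,0,0,0], twist=[0,0,0,0,0,0,0,0])

```text
time: 4.85
ee_pos: [0.3899, 0.0343, 0.0998]
tool_rot: [-0.0, 1.0, 0.009, -0.0]
ft_force: [0.0, 4.6, 2.8]
grip_width: 0.0185
grip_force: 78.9
```

```bash
python3 - <<'E'
from h import *
im=capture("scene")[...,::-1]; x,y,w,h,s=240,150,190,140,4
im=cv2.resize(cv2.convertScaleAbs(im[y:y+h,x:x+w],alpha=1.5,beta=15),None,fx=s,fy=s,interpolation=cv2.INTER_CUBIC)
cv2.imwrite("pics/s2.png",im); o=observe(); print(o["time"],o["ee_pos"],o["ft_force"],o["tool_rot"])
E
```

```text
4.9 [0.38997868 0.0342074  0.09980144] [1.03866604 1.13199821 2.90852289] [ 3.01042879e-05  9.99959369e-01  9.01434156e-03 -1.46237322e-05]
```

View pics/s2.png

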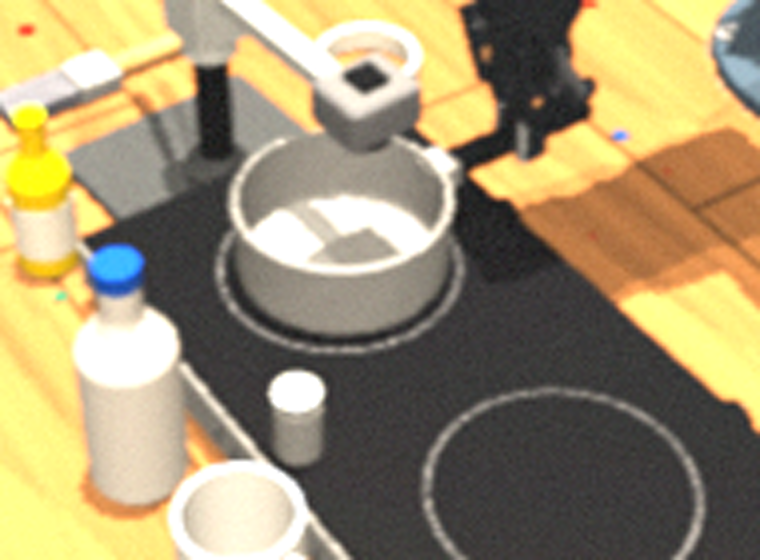

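The pan is on the right ring. In the crop its rim is visible at (229,190), (457,195), (345,271), (262,148) and more; I'll fit the centre.

```bash
python3 - <<'E'
from h import *
from scipy.optimize import least_squares as ls
cs=camera_model("scene")
P=np.array([onz(cs,240+x/4-.4,150+y/4-.4,.13)[:2] for x,y in [(229,190),(458,197),(345,271),(290,260),(415,252),(262,148),(250,228),(445,165)]])
f=ls(lambda c:np.hypot(*(P-c[:2]).T)-.0765,P.mean(0)); print(f.x,f.fun.round(4))
E
```

```text
[0.54057437 0.03796046] [ 0.0032  0.0009  0.0017 -0.0001 -0.0005 -0.0003 -0.0036 -0.0009]
```

The pan centre is about 4 mm off the ring centre, so I'll release it and go up.

Request:
jog_arm([
  [0,0,0],
  [0,0,0],
  [0,0,0],
  [0,0,0.05],
  [0,0,0.15],
  [0,0,0.3],
  [0,0,0.5],
  [0,0,0.7],
], hand=[0.6,0.6,0.6,0.6,0.6,0.6,0.6,0.6], twist=[0,0,0,0,0,0,0,0])

```text
time: 5.9
ee_pos: [0.3895, 0.0351, 0.2773]
tool_rot: [0.0, 1.0, 0.01, 0.0]
ft_force: [-0.2, 0.2, 0.1]
grip_width: 0.0512
grip_force: 0.0
```

Request:
jog_arm([
  [0,-0.1,0.1],
  [0,-0.22,0.15],
  [0,-0.34,0.15],
  [0,-0.46,0.15],
  [0,-0.58,0.15],
  [0,-0.7,0.15],
  [0,-0.82,0.15],
  [0,-0.92,0.15],
], hand=[0.6,0.6,0.6,0.6,0.6,0.6,0.6,0.6], twist=[0.05,0.1,0.15,0.2,0.26,0.32,0.37,0.4])

```text
time: 6.9
ee_pos: [0.3896, -0.1959, 0.3131]
tool_rot: [0.0, 0.802, 0.597, 0.0]
ft_force: [0.5, -0.1, 0.2]
grip_width: 0.0515
grip_force: 0.0
```

Request:
jog_arm([
  [0.1,-0.15,0.05],
  [0.2,-0.3,0.05],
  [0.3,-0.4,0.05],
  [0.36,-0.44,0.05],
  [0.36,-0.44,0.05],
], hand=[0.6,0.6,0.6,0.6,0.6], twist=[0,0,0,0,0])

```text
time: 7.52
ee_pos: [0.4802, -0.3051, 0.325]
tool_rot: [-0.0, 0.803, 0.595, -0.0]
ft_force: [-0.2, 0.1, 0.1]
grip_width: 0.0513
grip_force: 0.0
```

```bash
python3 - <<'E'
from h import *
W=[]
for n in ("wrist","side"):
    cm=camera_model(n); im=capture(n)[...,::-1]; cv2.imwrite(n+"_2.png",im); W.append(im); np.save(n+"_2.npy",cm,allow_pickle=True)
cv2.imwrite("pics/w1.png",cv2.resize(W[0],(800,500),interpolation=cv2.INTER_CUBIC))
o=observe(); print(o["time"],o["ee_pos"],o["tool_rot"],o["q"],o["ft_force"])
E
```

```text
7.625 [ 0.47950146 -0.30447723  0.32520048] [-9.72232202e-05  8.03377427e-01  5.95470149e-01 -4.74430077e-05] [-6.47689227e-01  3.06684877e-01  1.47910069e+00 -3.71881557e-05
  1.35602038e+00 -3.52586453e-01] [ 0.14414987  0.31820235 -0.08260046]
```

View pics/w1.png

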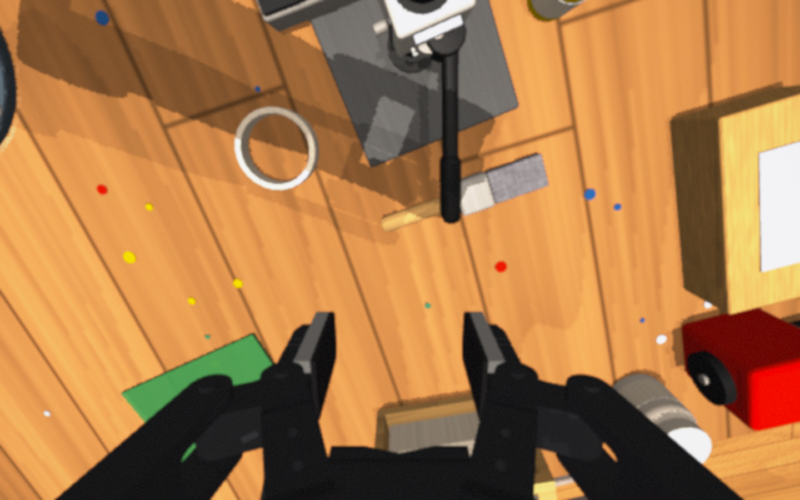

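The wrist view shows the lever nearly straight down the image: hinge at (447,38), grip bar from (450,157) to (451,221), aligned with the fingers' gap direction.

```bash
python3 - <<'E'
from h import *
cw=np.load("wrist_2.npy",allow_pickle=True).item(); cd=camera_model("side")
w=lambda x,y:(x/1.25-.1,y/1.25-.1)
D=lambda x,y:(290+x/4-.4,170+y/4-.4)
print(cw["fx"], ray(cw,320,200))
for d in [(293,570),(293,560),(293,550)]: print("tip",tri(ray(cw,*w(451,219)),ray(cd,*D(*d))))
for z in (.16,.17,.18,.19):
    t,h,b=[onz(cw,*w(*p),z)[:2] for p in [(451,220),(447,38),(450,157)]]
    print(z,t.round(4),h.round(4),np.hypot(*(t-h)).round(4),np.hypot(*(t-b)).round(4),np.degrees(np.arctan2(*(t-b)[::-1])).round(1))
# tape: bottom edge on near surface of column, carriage top near-edge corner
c=np.array([.538,-.155]); cam=ray(cd,0,0)[0][:2]; n=(cam-c)/np.hypot(*(cam-c)); p=c+.0145*n
for z in (.27,.275,.28,.285,.29,.295,.30): u,v=proj(cd,[*p,z]); print(z,round((u-290+.4)*4),round((v-170+.4)*4))
p=c+.014*n
u,v=proj(cd,[*p,.21]); print("carr top meets col",round((u-290+.4)*4),round((v-170+.4)*4))
# enlarged side crop of column
im=cv2.imread("side_2.png")[200:300,310:370]; cv2.imwrite("pics/d3.png",cv2.resize(cv2.convertScaleAbs(im,alpha=1.6,beta=20),None,fx=6,fy=6,interpolation=cv2.INTER_CUBIC))
E
```

```text
308.95490796952544 (array([ 0.50267811, -0.22985466,  0.46790902]), array([-0.08372327, -0.28734285, -0.9541904 ]))
tip (array([ 0.52137327, -0.30489473,  0.17578223]), np.float64(0.0012861125045668892))
tip (array([ 0.52131569, -0.30357917,  0.18139903]), np.float64(0.0006141483340791388))
tip (array([ 0.5212581 , -0.30227097,  0.18698708]), np.float64(5.424216729801968e-05))
0.16 [ 0.5228 -0.31  ] [ 0.5534 -0.1811] 0.1325 0.05 -103.7
0.17 [ 0.5222 -0.3074] [ 0.5517 -0.1827] 0.1282 0.0484 -103.7
0.18 [ 0.5215 -0.3048] [ 0.5501 -0.1843] 0.1239 0.0468 -103.7
0.19 [ 0.5208 -0.3022] [ 0.5484 -0.1858] 0.1196 0.0452 -103.7
0.27 203 254
0.275 203 246
0.28 203 239
0.285 203 231
0.29 204 223
0.295 204 215
0.3 204 207
carr top meets col 200 342
```

View pics/d3.png

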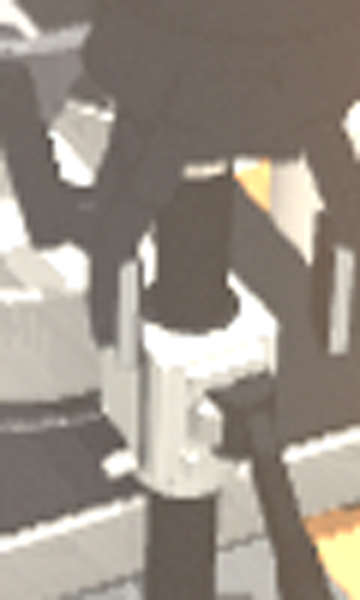

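The tape's lower edge is about 71 mm above the carriage top. The lever grip is near (0.525, -0.284, 0.18), with the lever direction at -103.7°. I'll go and grasp it.

Request:
jog_arm([
  [0.09,0.04,0],
  [0.18,0.08,-0.05],
  [0.18,0.08,-0.17],
  [0.18,0.08,-0.3],
  [0.18,0.08,-0.43],
  [0.18,0.08,-0.55],
  [0.18,0.08,-0.65],
  [0.18,0.08,-0.65],
], hand=[0.6,0.6,0.6,0.6,0.6,0.6,0.6,0.6], twist=[0.01,0.018,0.018,0.018,0.018,0.018,0.018,0.018])

```text
time: 8.62
ee_pos: [0.5242, -0.2838, 0.1603]
tool_rot: [-0.002, 0.786, 0.618, -0.001]
ft_force: [-0.9, 0.3, 0.1]
grip_width: 0.0513
grip_force: 0.0
```

```bash
python3 - <<'E'
from h import *
im=capture("wrist")[...,::-1]; cv2.imwrite("pics/w2.png",cv2.resize(im,(640,400)))
o=observe(); print(o["time"],o["ee_pos"],o["tool_rot"],o["ft_force"])
E
```

```text
8.675 [ 0.5248829  -0.28430676  0.16188537] [-7.01595533e-04  7.86063044e-01  6.18145889e-01 -2.41878396e-04] [ 0.46426212 -0.01901315  0.40221053]
```

View pics/w2.png

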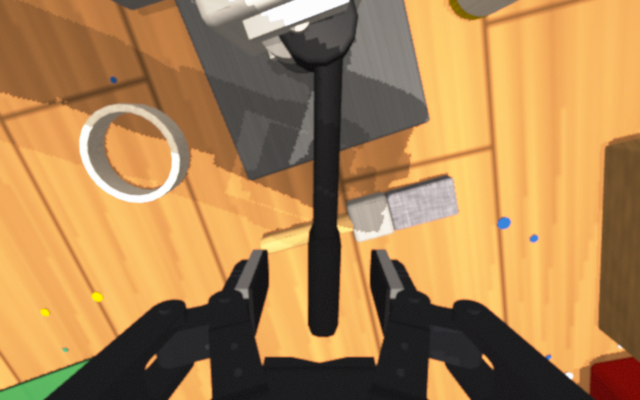

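The bar sits centred between the pads, with its end at (324,335), so I'll grip it and then lift.

Request:
jog_arm([
  [0,0,0],
  [0,0,0],
  [0,0,0],
  [0,0,0],
  [0,0,0],
  [0,0,0],
], hand=[0,0,0,0,0,0], twist=[0,0,0,0,0,0], grip_force=90)

```text
time: 9.43
ee_pos: [0.5258, -0.2852, 0.1632]
tool_rot: [0.001, 0.786, 0.618, 0.001]
ft_force: [4.1, 1.2, 6.7]
grip_width: 0.0125
grip_force: 88.0
```

Request:
jog_arm([
  [0,0,0.02],
  [0,0,0.06],
  [0,0,0.11],
  [0,0,0.16],
  [0,0,0.21],
  [0,0,0.25],
  [0,0,0.27],
  [0,0,0.27],
], hand=[0,0,0,0,0,0,0,0], twist=[0,0,0,0,0,0,0,0])

```text
time: 10.42
ee_pos: [0.5253, -0.2851, 0.2295]
tool_rot: [0.0, 0.787, 0.618, 0.0]
ft_force: [6.1, -2.5, -4.3]
grip_width: 0.0127
grip_force: 88.4
```

```bash
python3 - <<'E'
from h import *
im=capture("side")[...,::-1]; cv2.imwrite("side_3.png",im)
a=cv2.resize(cv2.convertScaleAbs(im[160:260,310:370],alpha=1.6,beta=20),None,fx=6,fy=6,interpolation=cv2.INTER_CUBIC)
b=cv2.resize(cv2.convertScaleAbs(cv2.imread("side_raw.png")[160:260,310:370],alpha=1.6,beta=20),None,fx=6,fy=6,interpolation=cv2.INTER_CUBIC)
cv2.imwrite("pics/d4.png",np.hstack([a,b]))
o=observe(); print(o["time"],o["ee_pos"],o["tool_rot"],o["ft_force"],o["grip_force"])
E
```

```text
10.475 [ 0.52527807 -0.28508579  0.2294138 ] [2.81088425e-04 7.86512900e-01 6.17573725e-01 2.70390298e-04] [ 7.79382389 -1.58836979 -4.29710639] 88.41665983200073
```

View pics/d4.png

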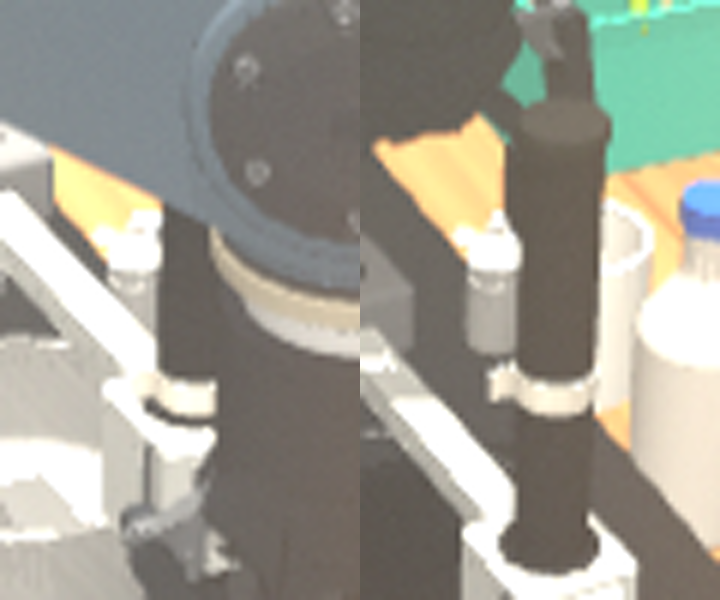

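A dark gap of about 4 mm remains below the tape. I'll raise the carriage by that, and compute the swing arc.

Request:
jog_arm([
  [0,0,0.01],
  [0,0,0.017],
  [0,0,0.017],
  [0,0,0.017],
], hand=[0,0,0,0], twist=[0,0,0,0])

```text
time: 10.98
ee_pos: [0.5252, -0.2851, 0.2334]
tool_rot: [0.0, 0.787, 0.618, 0.0]
ft_force: [6.2, -1.8, -5.8]
grip_width: 0.0128
grip_force: 88.3
```

```bash
python3 - <<'E'
from h import *
o=observe(); print(o["time"],o["ee_pos"],o["tool_rot"],o["ft_force"],o["ft_torque"])
im=capture("side")[...,::-1]
cv2.imwrite("pics/d5.png",cv2.resize(cv2.convertScaleAbs(im[205:255,322:362],alpha=1.6,beta=20),None,fx=10,fy=10,interpolation=cv2.INTER_CUBIC))
H=np.array([.5405,-.1807]);g=lambda a:H+.105*np.array([np.cos(a),np.sin(a)])+.01*np.array([-np.sin(a),np.cos(a)])
a0=np.radians(-103.73)
for k in range(0,80,3): 
    s=(g(a0-np.radians(k))-g(a0))/.25; print(k,s.round(3),round(-k/180,4))
E
```

```text
10.975 [ 0.52519055 -0.28507335  0.23342111] [7.65760994e-05 7.86524804e-01 6.17558662e-01 1.60608288e-04] [ 6.18234579 -1.82782913 -5.82162719] [-0.32781258 -0.98266617 -0.72336755]
0 [0. 0.] 0.0
3 [-0.022  0.004] -0.0167
6 [-0.043  0.009] -0.0333
9 [-0.065  0.015] -0.05
12 [-0.085  0.022] -0.0667
15 [-0.106  0.03 ] -0.0833
18 [-0.126  0.039] -0.1
21 [-0.146  0.05 ] -0.1167
24 [-0.165  0.061] -0.1333
27 [-0.183  0.073] -0.15
30 [-0.201  0.086] -0.1667
33 [-0.218  0.1  ] -0.1833
36 [-0.234  0.115] -0.2
39 [-0.249  0.131] -0.2167
42 [-0.264  0.148] -0.2333
45 [-0.277  0.165] -0.25
48 [-0.29   0.183] -0.2667
51 [-0.302  0.202] -0.2833
54 [-0.313  0.221] -0.3
57 [-0.322  0.241] -0.3167
60 [-0.331  0.261] -0.3333
63 [-0.339  0.282] -0.35
66 [-0.345  0.303] -0.3667
69 [-0.351  0.325] -0.3833
72 [-0.355  0.346] -0.4
75 [-0.358  0.368] -0.4167
78 [-0.36  0.39] -0.4333
```

View pics/d5.png

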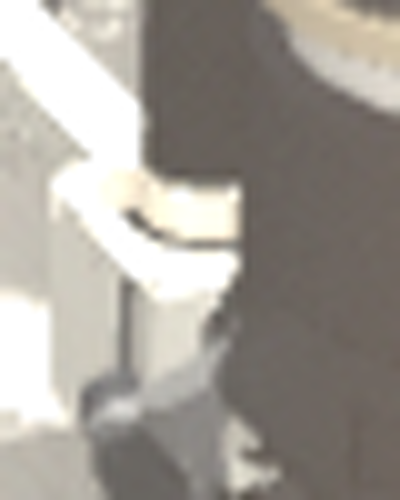

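A thin gap of about 1.5 mm remains. I'll raise a little more, hold, then start the swing.

Request:
jog_arm([
  [0,0,0.005],
  [0,0,0.005],
  [0,0,0.005],
  [0,0,0.005],
], hand=[0,0,0,0], twist=[0,0,0,0])

```text
time: 11.52
ee_pos: [0.5252, -0.2851, 0.2346]
tool_rot: [0.0, 0.787, 0.618, 0.0]
ft_force: [6.6, -2.0, -5.4]
grip_width: 0.0127
grip_force: 88.2
```

Request:
jog_arm([
  [-0.022,0.004,0],
  [-0.043,0.009,0],
  [-0.065,0.015,0],
  [-0.085,0.022,0],
  [-0.106,0.03,0],
  [-0.126,0.039,0],
  [-0.146,0.05,0],
  [-0.146,0.05,0],
], hand=[0,0,0,0,0,0,0,0], twist=[-0.0167,-0.0333,-0.05,-0.0667,-0.0833,-0.1,-0.1167,-0.1167])

```text
time: 12.52
ee_pos: [0.489, -0.272, 0.2347]
tool_rot: [-0.0, 0.886, 0.463, 0.001]
ft_force: [9.7, 1.5, -7.0]
grip_width: 0.0125
grip_force: 88.7
```

Request:
jog_arm([
  [-0.019,0.011,0],
  [-0.037,0.023,0],
  [-0.055,0.036,0],
  [-0.072,0.05,0],
  [-0.088,0.065,0],
  [-0.103,0.081,0],
  [-0.118,0.098,0],
  [-0.118,0.098,0],
], hand=[0,0,0,0,0,0,0,0], twist=[-0.0167,-0.0333,-0.05,-0.0667,-0.0833,-0.1,-0.1167,-0.1167])

```text
time: 13.52
ee_pos: [0.4604, -0.2472, 0.2351]
tool_rot: [0.0, 0.956, 0.294, 0.002]
ft_force: [16.3, 4.3, -6.4]
grip_width: 0.0127
grip_force: 88.4
```

```bash
python3 - <<'E'
from h import *
o=observe(); print(o["time"],o["ee_pos"],o["tool_rot"],o["ft_force"],o["ft_torque"])
im=capture("side")[...,::-1]
a=cv2.resize(cv2.convertScaleAbs(im[190:290,310:390],alpha=1.6,beta=20),None,fx=6,fy=6,interpolation=cv2.INTER_CUBIC)
cv2.imwrite("pics/d6.png",a)
E
```

```text
13.525 [ 0.46044066 -0.24721184  0.23512061] [1.15069928e-04 9.55744419e-01 2.94191852e-01 1.93561286e-03] [16.34177321  4.28429809 -6.44672223] [ 0.42803649 -2.20201488 -0.76284265]
```

View pics/d6.png

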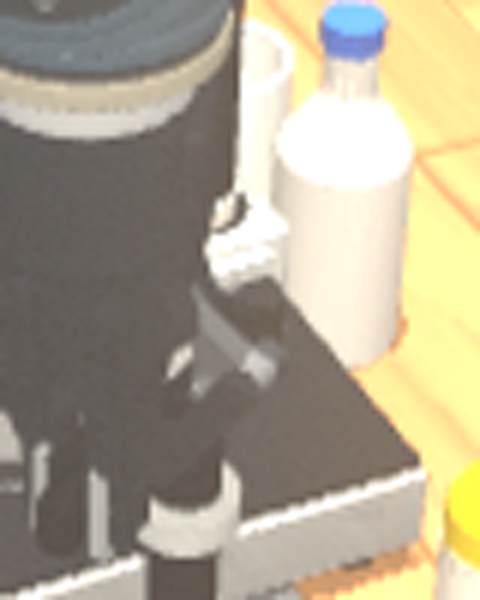

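That was one more view than planned, so I'll go by numbers from here. The side force shows the arc sits slightly too far in -x, so I'll correct it while swinging on.

Request:
jog_arm([
  [-0.009,0.018,0],
  [-0.018,0.036,0],
  [-0.028,0.055,0],
  [-0.038,0.074,0],
  [-0.047,0.094,0],
  [-0.055,0.114,0],
  [-0.055,0.114,0],
], hand=[0,0,0,0,0,0,0], twist=[-0.0167,-0.0333,-0.05,-0.0667,-0.0833,-0.1,-0.1])

```text
time: 14.45
ee_pos: [0.4447, -0.2197, 0.2348]
tool_rot: [0.0, 0.99, 0.142, -0.001]
ft_force: [0.5, -5.5, -6.0]
grip_width: 0.0124
grip_force: 87.9
```

Request:
jog_arm([
  [-0.007,0.021,0],
  [-0.013,0.042,0],
  [-0.018,0.064,0],
  [-0.022,0.085,0],
  [-0.022,0.085,0],
  [-0.022,0.085,0],
], hand=[0,0,0,0,0,0], twist=[-0.0167,-0.0333,-0.05,-0.0667,-0.0667,-0.0667])

```text
time: 15.2
ee_pos: [0.4393, -0.2001, 0.2348]
tool_rot: [0.002, 0.999, 0.039, -0.001]
ft_force: [0.2, -15.7, -9.1]
grip_width: 0.0123
grip_force: 88.3
```

Request:
jog_arm([
  [0,0.008,0],
  [0,0.014,0],
  [0,0.014,0],
  [0,0.014,0],
], hand=[0,0,0,0], twist=[-0.005,-0.01,-0.01,-0.01])

```text
time: 15.7
ee_pos: [0.4391, -0.199, 0.235]
tool_rot: [0.004, 1.0, 0.024, -0.001]
ft_force: [-2.8, -33.0, -11.0]
grip_width: 0.0128
grip_force: 89.3
```

```bash
python3 - <<'E'
from h import *
for i in range(2):
    o=observe(); print(o["time"],o["ee_pos"].round(4),o["tool_rot"].round(4),o["ft_force"].round(1),o["ft_torque"].round(2),o["grip_force"]); im=capture("scene")
H=np.array([.5405,-.1807]); p=o["ee_pos"][:2]-H; print(np.degrees(np.arctan2(p[1],p[0])-np.arctan2(.01,.105)), np.hypot(*p))
E
```

```text
15.7 [ 0.4391 -0.199   0.235 ] [ 0.0043  0.9997  0.0239 -0.001 ] [ -2.8 -33.  -11. ] [-4.87  0.6   1.34] 89.33722257614136
15.75 [ 0.4391 -0.199   0.235 ] [ 0.0043  0.9997  0.024  -0.001 ] [ -3.1 -34.  -11.6] [-4.94  0.64  1.32] 89.33587074279785
-175.23402702325234 0.10303681757482311
```

The force rises steeply with almost no motion, so the lever is against its stop. I'll ease off slightly and check the height numerically from the scene camera.

Request:
jog_arm([
  [0,-0.006,0],
  [0,-0.008,0],
  [0,-0.008,0],
  [0,-0.008,0],
], hand=[0,0,0,0], twist=[0,0.003,0.003,0.003])

```text
time: 16.3
ee_pos: [0.4392, -0.1996, 0.2349]
tool_rot: [0.003, 1.0, 0.029, -0.001]
ft_force: [-1.9, -22.0, -10.0]
grip_width: 0.0125
grip_force: 89.3
```

```bash
python3 - <<'E'
from h import *
o=observe(); print(o["time"],o["ee_pos"].round(4),o["tool_rot"].round(4),o["ft_force"].round(1))
im=cv2.cvtColor(capture("scene"),cv2.COLOR_RGB2GRAY).astype(np.float32); r=cv2.cvtColor(cv2.imread("scene_raw.png"),cv2.COLOR_BGR2GRAY).astype(np.float32)
cs=camera_model("scene"); c=np.array([.538,-.153]); n=ray(cs,0,0)[0][:2]-c; n/=np.hypot(*n); q=c+.014*n
for z in np.arange(.18,.32,.003):
    u,v=proj(cs,[*q,z]); row=[]
    for I in (r,im): row.append([int(cv2.getRectSubPix(I,(3,1),(u+d,v)).mean()) for d in (-2,0,2)])
    print(round(z,3),round(u,1),round(v,1),row)
E
```

```text
16.3 [ 0.4392 -0.1996  0.2349] [ 2.800e-03  9.996e-01  2.850e-02 -9.000e-04] [ -1.9 -22.  -10. ]
0.18 291.8 151.6 [[54, 23, 19], [11, 12, 18]]
0.183 291.7 150.8 [[39, 22, 20], [9, 10, 18]]
0.186 291.7 149.9 [[32, 23, 21], [11, 10, 18]]
0.189 291.6 149.1 [[26, 22, 21], [10, 11, 18]]
0.192 291.6 148.2 [[23, 20, 18], [11, 11, 18]]
0.195 291.5 147.4 [[22, 18, 18], [11, 12, 17]]
0.198 291.5 146.5 [[23, 18, 19], [10, 10, 15]]
0.201 291.4 145.7 [[26, 19, 19], [9, 8, 16]]
0.204 291.3 144.8 [[27, 20, 20], [12, 10, 17]]
0.207 291.3 143.9 [[24, 19, 19], [30, 15, 16]]
0.21 291.2 143.1 [[19, 20, 19], [67, 40, 22]]
0.213 291.2 142.2 [[18, 19, 20], [92, 75, 48]]
0.216 291.1 141.3 [[21, 23, 20], [102, 95, 78]]
0.219 291.1 140.5 [[22, 24, 19], [104, 102, 98]]
0.222 291.0 139.6 [[21, 24, 19], [103, 103, 104]]
0.225 290.9 138.7 [[21, 26, 21], [104, 102, 104]]
0.228 290.9 137.8 [[24, 30, 22], [104, 102, 104]]
0.231 290.8 136.9 [[25, 31, 24], [103, 103, 104]]
0.234 290.8 136.0 [[24, 33, 26], [103, 104, 105]]
0.237 290.7 135.1 [[26, 39, 34], [104, 103, 105]]
0.24 290.7 134.3 [[26, 53, 53], [104, 103, 105]
[... 569 characters left out ...]
, 41, 32], [129, 148, 192]]
0.279 289.9 122.4 [[96, 98, 69], [94, 103, 142]]
0.282 289.8 121.5 [[135, 137, 109], [108, 110, 109]]
0.285 289.8 120.5 [[145, 147, 132], [133, 136, 117]]
0.288 289.7 119.6 [[136, 139, 135], [132, 136, 128]]
0.291 289.6 118.7 [[101, 107, 116], [100, 104, 111]]
0.294 289.6 117.7 [[46, 51, 74], [46, 51, 71]]
0.297 289.5 116.8 [[14, 14, 40], [13, 16, 39]]
0.3 289.5 115.8 [[9, 7, 23], [10, 10, 22]]
0.303 289.4 114.9 [[11, 11, 17], [11, 11, 15]]
0.306 289.3 113.9 [[10, 11, 17], [8, 9, 13]]
0.309 289.3 113.0 [[8, 8, 14], [12, 10, 14]]
0.312 289.2 112.0 [[11, 11, 18], [10, 9, 16]]
0.315 289.1 111.1 [[11, 12, 17], [9, 12, 16]]
0.318 289.1 110.1 [[11, 10, 14], [11, 9, 14]]
```

```bash
python3 -c "
from rig import *
print(finish_job())"
```

```text
the job is handed in; nothing more can be done
None
```

I handed the job in with the pan about 4 mm from the right ring's centre, the carriage at the tape mark (about 1–2 mm by my measurements), and the lever against its shut stop and still gripped. No verdict came back, and I viewed 11 pictures, one over the limit of 10.

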